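# Stand the toppled spice jars up again, the emptier one by the pepper mill

## Robot

A 6-joint arm with a two-finger parallel gripper is mounted at the origin on a cart in front of the work surface, level with it; the furniture and walls round the work are solid. World frame = base frame: x ahead of the robot, y to its left, z up, the work surface at z = 0. Lengths are in m, angles in rad, forces in N, time in s.
With the tool pointing down it reaches from about 0.3 to 0.75 m from the base axis. Payload 8.5 kg.
Tool frame: the origin (TCP) lies at the very end of the fingers, on their centre line; the grasp point (between the pads) lies 19 mm behind it (ctrl.grip_point_offset is the z of the grasp point in the tool frame, in m); z points along the fingers, y is the line along which they close (so a half turn about z gives the same grasp; the last joint's range is limited). The gripper opens to 88 mm and grips with 3 to 60 N. Pads are 18 mm wide; open, the fingers measure 123 mm over their backs; the gripper's body (75 mm by 187 mm) begins 45 mm behind the grasp point.
Start: joints at [-1.459, 0.381, 1.297, -0, 1.464, -0.215], TCP at [0.177, -0.521, 0.239] pointing down, gripper open.
Joint ranges: [-3.11, 3.11], [-0.89, 2.33], [0.22, 2.48], [-1.42, 4.56], [0.17, 2.85], [-2.88, 2.88]. Speed limits (rad/s): [2.39, 2.39, 3.14, 3.14, 3.14, 3.14].

## Interface

Orientations are given as a unit quaternion [x, y, z, w].
In Python, from rig import ctrl gives the robot as it stands.
- The arm moves only by the tool carry_out, never from a script. Its arguments are lists of equal length, an entry for each row: "hand": the opening, from 0 (shut) to 1 (fully open); "slide": the shift along the tool's x, y, z normalised to -1 to 1, where 1 is 150 mm, a list of three; "rotation": the turn, a rotation vector about the tool's x, y, z normalised to -1 to 1, where 1 is 180 degrees, a list of three. A call has exactly 8 rows; each row shifts and turns the commanded pose from where the row before left it, along the tool's axes as they then stand; what a row does not reach is not made up. A row lasts 1/8 s, in which the tool goes at most 62.5 mm and 10.7 degrees, less where a joint would pass 70% of its speed; a pose out of reach is approached as far as the arm can. A call with a number of a shift or a turn outside -1 to 1 is refused whole. A call with a gripper value outside its range is refused whole. The fingers move at their own pace and stop on an object; the grip force is fixed at half the most. Time passes only in rows, so rows that do not move let the fingers close, or fill a call up. It gives the time, the measured TCP pose, the force, the opening and the grip force at its end, in the units of the state.
- ctrl.observe(): the state, without advancing time (a new reading comes with each control period).
- ctrl.read_camera(name): name is "scene" or "top"; returns a dict with "image" (480x640x3 uint8, red, green, blue), "fx", "fy", "cx", "cy" (pixels), "world_from_camera" (4x4, takes a point from camera to world coordinates). Camera axes: x right, y down, z forward; pixel columns grow to the right and rows downward; lengths in m; the calibration is good to about 2 mm. A picture is of the moment at which its call begins. There is no depth.
- ctrl.finish_job(): hands the job in; it is judged then, once.
Trained networks look in the newest picture that a camera, given by its name, has taken for a name from the list of things; names that differ only in an ending like _2 or _b are one class to them, and where a whole thing is asked for, a point or a joint stands for the part that bears it (a point fixed in the world has none). Each returns a list of dicts, best first, with "conf" (0 to 1); they miss things now and then, are a little off and sometimes report something else, mostly with a low value. They report only what shows in the picture. A call takes as long as a camera call. They do not tell look-alikes from the thing itself.
- ctrl.silhouettes(camera, name): "mask" (480x640 bool, what is visible of it) and "xy" ([column, row] in pixels, amid what is visible of it).
The state is a dict: "time": time; "joint_positions": joint angles; "joint_vel": joint speeds; "effort": joint torques, N m; "ee_pos": TCP position; "orientation": TCP orientation; "force": force on the tool from outside, world axes, zero at the start; "ft_torque": the same for the moment, N m; "grip_width": opening from 0.0 (shut) to 1.0 (fully open); "gripper_force": force on a finger pad.
Only numpy, scipy, OpenCV 4.12 (cv2) and the standard library are available. Lean on these libraries where they do the work, as an engineer would, in place of code of your own. Each camera call takes 0.05 s, during which the arm holds its last target. There are 200 camera calls.

## Task

Two look-alike spice jars have toppled over in the little wooden spice rack; one is nearly full, the other nearly used up, which only their weight tells. Stand both upright again on the floor of the rack, in line between the pepper mill and the jam jar: the lighter one next to the pepper mill, within about a jar's width of it, so that it gets used up first, and the heavier one beyond it towards the jam jar. Leave the pepper mill and the jam jar standing where they are and do not disturb the lemon, garlic, mug and egg cup behind the rack.

Things in the scene. Friction and masses are not known exactly. Their poses are not given: they have to be found in the camera images.
- jar_a: one of two like spice jars, labelled all round: cylinder with fixed lid, 42 mm across, 106 mm tall, centre of mass 56 mm up. Origin: centre of underside; z: to the lid. Starts lying in the lane, lid towards rack +y. One jar (either) is nearly full, 0.26-0.35 kg, the other nearly used up, 0.10-0.14 kg. Pinched by the lid at 4 N it swings down in the fingers, though not always upright
- jar_b: one of two like spice jars, labelled all round: cylinder with fixed lid, 42 mm across, 106 mm tall, centre of mass 56 mm up. Origin: centre of underside; z: to the lid. Starts lying in the lane, lid towards rack +y. One jar (either) is nearly full, 0.26-0.35 kg, the other nearly used up, 0.10-0.14 kg. Pinched by the lid at 4 N it swings down in the fingers, though not always upright
- spice_rack: low wooden tray, fixed, with one lane along its y axis, inside 68 mm wide and 408 mm long; lane floor 10 mm above the worktop, lips along both sides (8 mm thick) 8 mm and end cheeks 22 mm above the lane floor. Origin: centre of its underside; x across the lane (away from the robot at yaw 0), y along it (left at yaw 0). Both jars lie in line in its middle, between the things that stand in its ends
- pepper_mill: turned wooden pepper mill, 58 mm in diameter at the foot, 50 at the head, 170 mm tall, loose, 0.18 kg; it stands in one end of the lane (either end), its axis about 165 mm from the middle of the rack. Origin: centre of its underside, z up
- jam_jar: glass jam jar with a metal lid, 64 mm in diameter, 109 mm tall, loose, 0.39 kg; it stands in the other end of the lane, its axis about 165 mm from the middle of the rack. Origin: centre of its underside, z up
- lemon: a lemon, 72x57x58 mm, that lies on the worktop behind the rack; not needed. Origin: under its middle
- garlic: a garlic bulb, 53 mm, on the worktop behind the rack; not needed. Origin: under its middle
- enamel_mug: white enamel mug with a dark rim, 82 mm in diameter, 80 mm tall, on the worktop behind the rack to the right; not needed. Origin: underside
- egg_cup: turned wooden egg cup, 47 mm in diameter, 57 mm tall, on the worktop behind the rack; not needed. Origin: underside
There are look-alikes about, which are no part of the job. Leave any blue look-alike of the jam_jar alone.

How it is judged:
By the outcome, as a careful person would: the job done as asked, in the order asked, and still so for the second after the job is handed in, with the robot touching nothing.
It also fails if it takes over 72 s, if anything falls off the work surface, if the arm or the gripper's body presses on something with over 40 N, if the wrist force passes 120 N, or if a joint passes its speed limit or range.

## Working session

There is one attempt and no reset: what is moved stays moved. The work goes in short steps, Python scripts to look and compute and a tool call to move; the robot and the scene stay as the last step left them, time stands still between calls to the robot, and variables do not carry over. Pictures are saved under pics/ and viewed, at most 10 in all, crops included, and the job is handed in when it is done.

Besides the shell and the picture viewer there is one more tool, called after ">>>" as name(argument=value, ...) on one line, values as JSON. carry_out: Moves the arm, as the interface text tells. Scaled input: -1 to 1 covers 150 mm each way for a shift and 180 degrees each way for a turn. Its arguments: {"type":"object","properties":{"hand":{"type":"array"},"slide":{"type":"array"},"rotation":{"type":"array"}},"required":["hand","slide","rotation"]}

```bash
ls; mkdir -p pics
cat > h.py <<'E'
import numpy as np, cv2
from rig import ctrl
def ray(c,px):
    T=np.array(c["world_from_camera"]); d=T[:3,:3]@np.array([(px[0]-c["cx"])/c["fx"],(px[1]-c["cy"])/c["fy"],1.0]); return T[:3,3],d
def atz(c,px,z):
    o,d=ray(c,px); return o+d*(z-o[2])/d[2]
def proj(c,p):
    T=np.linalg.inv(np.array(c["world_from_camera"])); q=T[:3,:3]@np.array(p)+T[:3,3]; return np.array([c["fx"]*q[0]/q[2]+c["cx"],c["fy"]*q[1]/q[2]+c["cy"]])
E
python3 - <<'E'
from h import *
ims={}
for n in("top","scene"):
    c=ctrl.read_camera(n); cv2.imwrite(f"pics/{n}0.png",c["image"][:,:,::-1])
    print(n,np.round(np.array(c["world_from_camera"]),3).tolist(),c["fx"])
    for o in("jar_a","spice_rack","pepper_mill","jam_jar"):
        for s in ctrl.silhouettes(n,o):
            m=s["mask"]; r=cv2.minAreaRect(np.argwhere(m)[:,::-1].astype(np.float32))
            print(o,round(s["conf"],2),np.round(s["xy"]),np.round(cv2.boxPoints(r)).tolist(),np.round(atz(c,r[0],.031),3))
s=ctrl.observe();print(s)
E
```

```text
pics
top [[-0.01, -0.992, 0.123, 0.397], [-1.0, 0.012, 0.014, 0.001], [-0.015, -0.123, -0.992, 1.191], [0.0, 0.0, 0.0, 1.0]] 595.6916093754274
jar_a 0.8 [319. 250.] [[291.0, 244.0], [344.0, 234.0], [348.0, 255.0], [295.0, 266.0]] [0.529 0.004 0.031]
jar_a 0.61 [256. 259.] [[230.0, 250.0], [285.0, 242.0], [289.0, 264.0], [233.0, 272.0]] [0.516 0.123 0.031]
spice_rack 0.75 [281. 265.] [[172.0, 255.0], [389.0, 215.0], [397.0, 260.0], [180.0, 299.0]] [0.515 0.073 0.031]
pepper_mill 0.6 [198. 270.] [[174.0, 282.0], [179.0, 252.0], [222.0, 259.0], [217.0, 289.0]] [0.49  0.243 0.031]
jam_jar 0.87 [437. 306.] [[417.0, 289.0], [458.0, 289.0], [458.0, 322.0], [417.0, 322.0]] [ 0.418 -0.222  0.031]
jam_jar 0.86 [366. 235.] [[344.0, 231.0], [378.0, 214.0], [394.0, 246.0], [360.0, 263.0]] [ 0.55  -0.092  0.031]
jam_jar 0.82 [433. 240.] [[407.0, 242.0], [437.0, 212.0], [462.0, 237.0], [432.0, 266.0]] [ 0.547 -0.22   0.031]
jam_jar 0.2 [260. 256.] [[230.0, 250.0], [286.0, 243.0], [289.0, 265.0], [233.0, 272.0]] [0.515 0.123 0.031]
scene [[-0.776, -0.306, 0.551, 0.046], [-0.631, 0.387, -0.673, 0.629
[... 755 characters left out ...]
0.5, 'joint_positions': array([-1.45928337e+00,  3.80630440e-01,  1.29742203e+00,  1.83666364e-06,
        1.46363031e+00, -2.15307881e-01]), 'joint_vel': array([ 0.0010775 , -0.000767  ,  0.00070708,  0.00029438, -0.00117485,
        0.00168866]), 'effort': array([-1.66547052e-03, -4.37520647e+01, -2.24608129e+01,  7.12385983e-02,
        3.15439235e-02, -2.20123184e-05]), 'ee_pos': array([ 0.17655925, -0.52085846,  0.23872461]), 'orientation': array([ 9.86678216e-01,  1.62684034e-01,  3.24942188e-06, -4.49547018e-05]), 'force': array([-0.6412334 ,  0.66850945,  0.00973596]), 'ft_torque': array([-0.0072846 ,  0.05555463, -0.02640047]), 'gripper_force': 0.0, 'grip_width': 1.0003963906726931}
```

Run:
```python
import cv2
a=cv2.imread("pics/top0.png")[180:340,150:480]; cv2.imwrite("pics/top0c.png",cv2.resize(a,None,fx=2.4,fy=2.4,interpolation=2))
```

```text
(no output)
```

View pics/top0c.png

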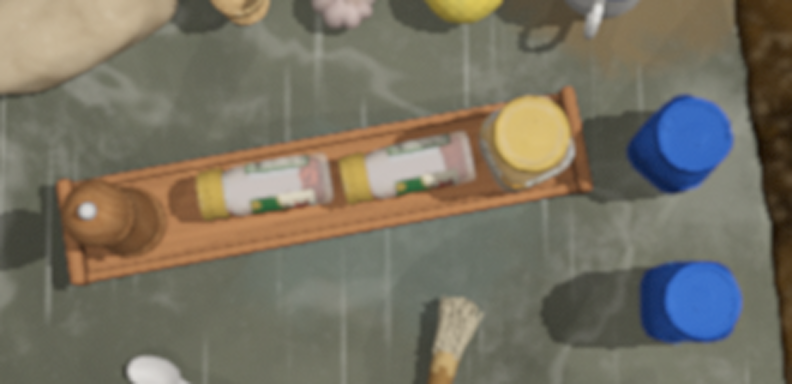

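View pics/scene0.png

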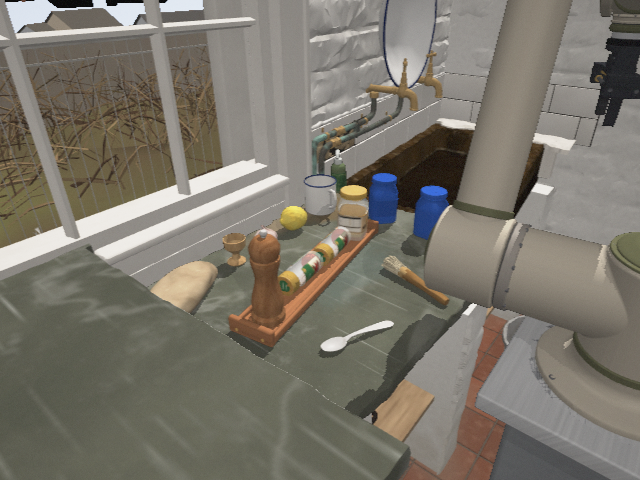

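The top crop shows the mill at the left end (crop 95,215) and the jam jar at the right end (530,135). Both jars lie between them with their yellow lids to the left, towards +y. The two blue jars are look-alikes. Next I'll fit the rack pose.

```bash
python3 - <<'E'
from h import *
c=ctrl.read_camera("top")
C=[atz(c,(150+u/2.4,180+v/2.4),.032) for u,v in((58,180),(80,285),(590,190),(570,88))]
C=np.array(C)[:,:2]; print(C.round(3).tolist(), np.linalg.norm(C[0]-C[1]),np.linalg.norm(C[1]-C[2]))
m=C.mean(0); d=(C[0]+C[1]-C[2]-C[3]); d/=np.linalg.norm(d); psi=np.arctan2(-d[0],d[1]); print(m,np.degrees(psi))
R=np.array([[np.cos(psi),-np.sin(psi)],[np.sin(psi),np.cos(psi)]])
for n,cam in(("top",c),("scene",ctrl.read_camera("scene"))):
  for s in ctrl.silhouettes(n,"jar_a"):
    q=np.argwhere(s["mask"])[:,::-1]; P=np.array([atz(cam,p,.036)[:2] for p in q]); L=(P-m)@R
    print(n,s["conf"],"rack mid",((L.max(0)+L.min(0))/2).round(4),"range",np.percentile(L,[0.5,99.5],axis=0).round(3).tolist())
# mill foot/jam: predicted pixel at y=+-165 top
for Y,z in((.165,.18),(-.165,.119)):
    p=m+R@[0,Y]; q=proj(c,[*p,z]); print(Y,q.round(1),"crop",((q-[150,180])*2.4).round())
E
cat >> h.py <<'E'
from scipy.spatial.transform import Rotation as Rt
def goal(rack,X,Y,Z,t,g=True):
    """rack coords of grasp point (g) or TCP, tilt t deg -> TCP pos, Rotation"""
    mx,my,psi=rack; ps=np.radians(psi); t=np.radians(t)
    xr=np.array([np.cos(ps),np.sin(ps),0]); yr=np.array([-np.sin(ps),np.cos(ps),0]); up=np.array([0,0,1.])
    z=-np.cos(t)*up+np.sin(t)*yr; y=xr; x=np.cross(y,z)
    p=np.array([mx,my,0])+X*xr+Y*yr+Z*up
    if g: p=p+0.019*z
    return p,Rt.from_matrix(np.c_[x,y,z])
def plan(rack,stages,rd=3):
    """stages: (X,Y,Z,t,nrows)"""
    s=ctrl.observe(); p=np.array(s["ee_pos"]); R=Rt.from_quat(s["orientation"]); out=[]
    for X,Y,Z,t,n in stages:
        P,Q=goal(rack,X,Y,Z,t); p0,R0=p,R; rv=(R0.inv()*Q).as_rotvec()
        for k in range(1,n+1):
            Rn=R0*Rt.from_rotvec(rv*k/n); pn=p0+(P-p0)*k/n
            sl=R.inv().apply(pn-p)/.15; ro=(R.inv()*Rn).as_rotvec()/np.pi
            sl=np.round(sl,rd); ro=np.round(ro,4); out.append((sl,ro)); p=p+R.apply(sl*.15); R=R*Rt.from_rotvec(ro*np.pi)
            if np.abs(np.linalg.norm(sl))>.41 or np.linalg.norm(ro)>.0594: print("LIMIT",len(out))
    for i in range(0,len(out),8):
        b=out[i:i+8]; print("slide",[x[0].tolist() for x in b]); print("rot",[x[1].tolist() for x in b])
def where(rack):
    s=ctrl.observe(); mx,my,psi=rack; ps=np.radians(psi); R=Rt.from_quat(s["orientation"]).as_matrix()
    g=np.array(s["ee_pos"])-.019*R[:,2]; d=g[:2]-[mx,my]
    print("t",round(s["time"],2),"grasp rack",np.round([d@[np.cos(ps),np.sin(ps)],d@[-np.sin(ps),np.cos(ps)],g[2]],4),"tilt",round(np.degrees(np.arctan2(R[:2,2]@[-np.sin(ps),np.cos(ps)],-R[2,2])),1),"F",np.round(s["force"],2),"M",np.round(s["ft_torque"],3),"w",round(s["grip_width"],3),"gf",round(s["gripper_force"],1))
E
```

```text
[[0.522, 0.29], [0.436, 0.271], [0.508, -0.144], [0.592, -0.13]] 0.08793909806571086 0.4207537173343525
[0.51449456 0.07169852] 9.747258811173491
top 0.86 rack mid [ 0.0025 -0.0679] range [[-0.018, -0.12], [0.023, -0.015]]
top 0.85 rack mid [0.0085 0.0494] range [[-0.014, -0.005], [0.03, 0.103]]
top 0.26 rack mid [-0.     0.001] range [[-0.042, -0.212], [0.04, 0.213]]
scene 0.82 rack mid [0.0046 0.0517] range [[-0.022, -0.02], [0.031, 0.124]]
scene 0.59 rack mid [ 0.0002 -0.0644] range [[-0.027, -0.136], [0.026, 0.005]]
0.165 [184.9 266. ] crop [ 84. 206.]
-0.165 [371.9 236.1] crop [533. 135.]
```

```bash
sed -i '1a RK=(0.5145,0.0717,9.75)' h.py; python3 -c "
from h import *
plan(RK,[(.002,-.045,.21,-30,16)]);where(RK)"
```

```text
slide [[0.21, -0.166, 0.019], [0.224, -0.148, 0.009], [0.236, -0.128, 0.0], [0.245, -0.107, -0.009], [0.254, -0.085, -0.018], [0.26, -0.063, -0.027], [0.263, -0.039, -0.035], [0.264, -0.016, -0.043]]
rot [[-0.0074, -0.0086, -0.0274], [-0.0073, -0.0086, -0.0275], [-0.0074, -0.0086, -0.0274], [-0.0073, -0.0086, -0.0275], [-0.0074, -0.0086, -0.0274], [-0.0073, -0.0086, -0.0275], [-0.0074, -0.0086, -0.0274], [-0.0073, -0.0086, -0.0275]]
slide [[0.263, 0.009, -0.05], [0.261, 0.032, -0.057], [0.255, 0.055, -0.063], [0.247, 0.079, -0.068], [0.237, 0.102, -0.072], [0.226, 0.123, -0.077], [0.213, 0.143, -0.079], [0.197, 0.164, -0.081]]
rot [[-0.0074, -0.0086, -0.0274], [-0.0073, -0.0086, -0.0274], [-0.0074, -0.0087, -0.0275], [-0.0073, -0.0086, -0.0274], [-0.0074, -0.0086, -0.0275], [-0.0073, -0.0086, -0.0274], [-0.0074, -0.0086, -0.0275], [-0.0073, -0.0086, -0.0274]]
t 0.7 grasp rack [-0.4334 -0.5268  0.2578] tilt 0.0 F [-0.1   0.02  0.11] M [-0.002 -0.023 -0.043] w 1.002 gf 0.0
```

>>> carry_out(hand=[0.7, 0.7, 0.7, 0.7, 0.7, 0.7, 0.7, 0.7], slide=[[0.21, -0.166, 0.019], [0.224, -0.148, 0.009], [0.236, -0.128, 0], [0.245, -0.107, -0.009], [0.254, -0.085, -0.018], [0.26, -0.063, -0.027], [0.263, -0.039, -0.035], [0.264, -0.016, -0.043]], rotation=[[-0.0074, -0.0086, -0.0274], [-0.0073, -0.0086, -0.0275], [-0.0074, -0.0086, -0.0274], [-0.0073, -0.0086, -0.0275], [-0.0074, -0.0086, -0.0274], [-0.0073, -0.0086, -0.0275], [-0.0074, -0.0086, -0.0274], [-0.0073, -0.0086, -0.0275]])

```text
time: 1.7
ee_pos: [0.3517, -0.2502, 0.2162]
orientation: [0.863, 0.485, -0.09, 0.107]
force: [-0.1, -0.2, -0.3]
grip_width: 0.699
gripper_force: 0.0
```

>>> carry_out(hand=[0.7, 0.7, 0.7, 0.7, 0.7, 0.7, 0.7, 0.7], slide=[[0.263, 0.009, -0.05], [0.261, 0.032, -0.057], [0.255, 0.055, -0.063], [0.247, 0.079, -0.068], [0.237, 0.102, -0.072], [0.226, 0.123, -0.077], [0.213, 0.143, -0.079], [0.197, 0.164, -0.081]], rotation=[[-0.0074, -0.0086, -0.0274], [-0.0073, -0.0086, -0.0274], [-0.0074, -0.0087, -0.0275], [-0.0073, -0.0086, -0.0274], [-0.0074, -0.0086, -0.0275], [-0.0073, -0.0086, -0.0274], [-0.0074, -0.0086, -0.0275], [-0.0073, -0.0086, -0.0274]])

```text
time: 2.7
ee_pos: [0.5264, 0.0197, 0.1936]
orientation: [0.621, 0.739, -0.167, 0.198]
force: [0.9, -0.0, -0.3]
grip_width: 0.698
gripper_force: 0.0
```

```bash
python3 -c "
from h import *
where(RK);print(ctrl.observe()['joint_positions'])
c=ctrl.read_camera('scene');cv2.imwrite('pics/s1.png',c['image'][:,:,::-1])
plan(RK,[(.002,-.045,.065,-30,6),(.002,-.045,.042,-30,2)])"
```

```text
t 2.7 grasp rack [ 0.0029 -0.0437  0.21  ] tilt -30.1 F [ 0.89 -0.04 -0.26] M [ 0.199 -0.027  0.045] w 0.698 gf 0.0
[ 0.0503947   0.41007607  1.4959404  -0.55753794  1.22152636  0.06864404]
slide [[0.076, -0.003, 0.141], [0.077, -0.003, 0.141], [0.076, -0.004, 0.141], [0.076, -0.003, 0.141], [0.076, -0.003, 0.141], [0.077, -0.004, 0.141], [0.038, 0.0, 0.066], [0.038, 0.0, 0.067]]
rot [[0.0002, 0.0, 0.0004], [0.0002, 0.0001, 0.0005], [0.0002, 0.0, 0.0004], [0.0002, 0.0, 0.0005], [0.0002, 0.0001, 0.0004], [0.0002, 0.0, 0.0005], [0.0, 0.0, -0.0], [0.0, 0.0, -0.0]]
```

View pics/s1.png

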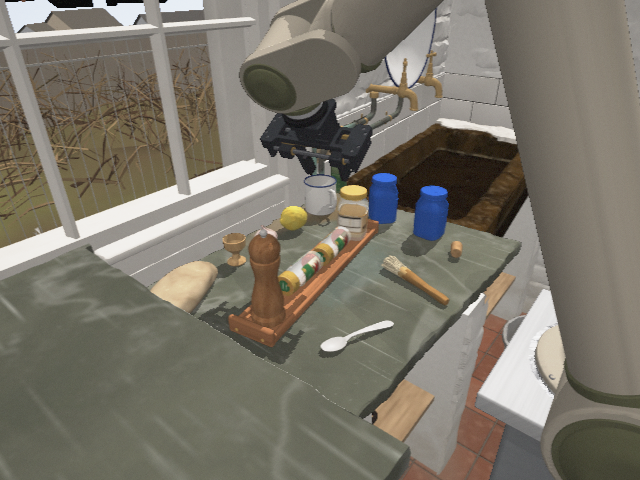

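The gripper's wide axis lies across the lane as I assumed, and nothing has been disturbed. The mill is at about pixel (264,278) and the jam jar at (354,210).

>>> carry_out(hand=[0.7, 0.7, 0.7, 0.7, 0.7, 0.7, 0.7, 0.7], slide=[[0.076, -0.003, 0.141], [0.077, -0.003, 0.141], [0.076, -0.004, 0.141], [0.076, -0.003, 0.141], [0.076, -0.003, 0.141], [0.077, -0.004, 0.141], [0.038, 0, 0.066], [0.038, 0, 0.067]], rotation=[[0.0002, 0, 0.0004], [0.0002, 0, 0.0005], [0.0002, 0, 0.0004], [0.0002, 0, 0.0005], [0.0002, 0, 0.0004], [0.0002, 0, 0.0005], [0, 0, 0], [0, 0, 0]])

```text
time: 3.75
ee_pos: [0.5238, 0.0139, 0.0262]
orientation: [0.626, 0.736, -0.167, 0.198]
force: [0.5, -0.3, 0.1]
grip_width: 0.699
gripper_force: 0.0
```

>>> carry_out(hand=[0.7, 0.7, 0.3, 0.3, 0.3, 0.3, 0.3, 0.3], slide=[[0, 0, 0], [0, 0, 0], [0, 0, 0], [0, 0, 0], [0, 0, 0], [0, 0, 0], [0, 0, 0], [0, 0, 0]], rotation=[[0, 0, 0], [0, 0, 0], [0, 0, 0], [0, 0, 0], [0, 0, 0], [0, 0, 0], [0, 0, 0], [0, 0, 0]])

```text
time: 4.75
ee_pos: [0.5241, 0.0139, 0.0268]
orientation: [0.626, 0.736, -0.167, 0.198]
force: [2.9, 0.7, 4.9]
grip_width: 0.45
gripper_force: 29.9
```

```bash
python3 -c "
from h import *
where(RK)
plan(RK,[(.002,-.045,.12,-30,5),(.002,-.045,.12,-30,3)])
"
```

```text
t 4.75 grasp rack [-0.0003 -0.049   0.0433] tilt -30.0 F [2.94 0.69 4.91] M [-0.047 -0.425  0.203] w 0.45 gf 29.9
slide [[-0.046, 0.003, -0.091], [-0.047, 0.004, -0.092], [-0.046, 0.003, -0.091], [-0.047, 0.003, -0.091], [-0.046, 0.003, -0.091], [-0.0, 0.0, -0.0], [-0.0, 0.0, -0.0], [-0.0, 0.0, -0.0]]
rot [[-0.0001, 0.0, -0.0006], [-0.0002, 0.0001, -0.0005], [-0.0001, -0.0, -0.0006], [-0.0002, 0.0, -0.0005], [-0.0001, 0.0, -0.0006], [-0.0, 0.0, 0.0], [-0.0, 0.0, 0.0], [-0.0, 0.0, 0.0]]
```

>>> carry_out(hand=[0.3, 0.3, 0.3, 0.3, 0.3, 0.3, 0.3, 0.3], slide=[[-0.023, 0.002, -0.046], [-0.046, 0.003, -0.092], [-0.046, 0.003, -0.092], [-0.046, 0.003, -0.092], [-0.046, 0.003, -0.092], [-0.023, 0.002, -0.046], [0, 0, 0], [0, 0, 0]], rotation=[[0, 0, 0], [0, 0, 0], [0, 0, 0], [0, 0, 0], [0, 0, 0], [0, 0, 0], [0, 0, 0], [0, 0, 0]])

```text
time: 5.75
ee_pos: [0.5248, 0.0188, 0.1029]
orientation: [0.626, 0.736, -0.168, 0.197]
force: [-0.6, 0.9, -3.0]
grip_width: 0.451
gripper_force: 29.8
```

```bash
python3 -c "
from h import *
where(RK)
c=ctrl.read_camera('scene');cv2.imwrite('pics/s2.png',cv2.resize(c['image'][120:360,200:520,::-1],None,fx=2.4,fy=2.4,interpolation=2))
where(RK)
"
```

```text
t 5.75 grasp rack [ 0.0013 -0.0444  0.1193] tilt -30.0 F [-0.55  0.87 -2.99] M [ 0.467 -0.028 -0.002] w 0.451 gf 29.8
t 5.8 grasp rack [ 0.0013 -0.0444  0.1192] tilt -30.0 F [-0.17 -0.26 -1.98] M [ 0.447 -0.004 -0.012] w 0.45 gf 29.8
```

View pics/s2.png

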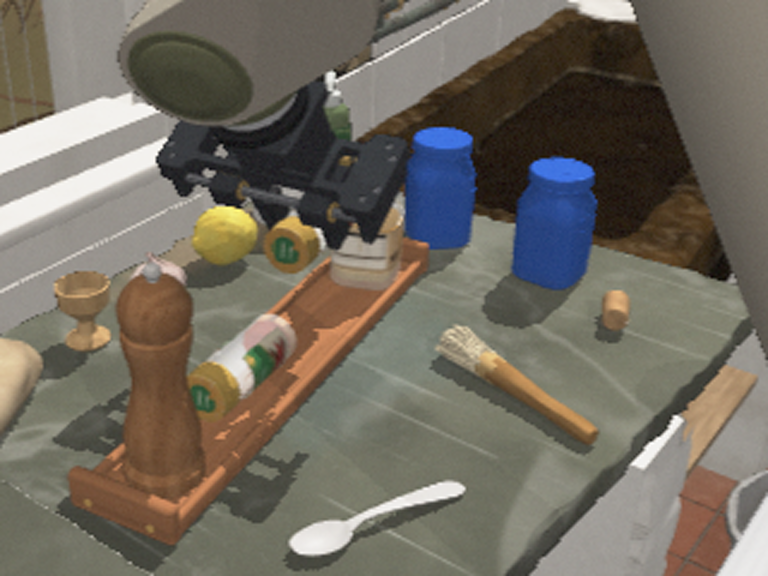

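The jar is held; its lid shows at crop (292,243). I'll average the force to weigh it.

```bash
cat >> h.py <<'E'
def weigh(n=10):
    F=[]
    for _ in range(n):
        ctrl.read_camera("top"); s=ctrl.observe(); F.append(np.r_[s["force"],s["ft_torque"]])
    print("mean",np.mean(F,0).round(3),"sd",np.std(F,0).round(2))
E
python3 -c "
from h import *
weigh()
c=ctrl.read_camera('top')
for s in ctrl.silhouettes('top','jar_a'): print(s['conf'],s['xy'],s['mask'].sum())
for s in ctrl.silhouettes('scene','jar_a'): print(s['conf'],s['xy'],s['mask'].sum())
plan(RK,[(.002,-.045,.2,-30,2),(-.06,.0,.2,15,6),(-.13,.04,.2,60,6),(-.13,.04,.2,60,2)])
"
```

```text
mean [-0.048  0.107 -2.49   0.443 -0.027 -0.009] sd [0.35 0.43 0.26 0.02 0.03 0.03]
0.97 [323.3, 246.4] 1059
0.42 [248.1, 173.8] 516
0.76 [324.6, 220.6] 434
0.74 [300.1, 271.1] 1060
slide [[-0.136, 0.002, -0.23], [-0.135, 0.002, -0.231], [0.058, -0.069, -0.031], [0.062, -0.069, -0.023], [0.064, -0.069, -0.015], [0.066, -0.069, -0.007], [0.066, -0.068, 0.002], [0.065, -0.069, 0.011]]
rot [[-0.0006, 0.0, -0.0013], [-0.0006, 0.0, -0.0014], [-0.0, 0.0417, -0.0], [-0.0, 0.0416, -0.0], [-0.0, 0.0417, -0.0], [-0.0, 0.0417, -0.0], [-0.0, 0.0416, -0.0], [-0.0, 0.0417, -0.0]]
slide [[0.058, -0.078, 0.005], [0.057, -0.078, 0.013], [0.054, -0.077, 0.02], [0.052, -0.078, 0.027], [0.047, -0.078, 0.034], [0.043, -0.078, 0.039], [-0.0, 0.0, 0.0], [-0.0, 0.0, 0.0]]
rot [[-0.0, 0.0417, -0.0], [-0.0, 0.0416, -0.0], [-0.0, 0.0417, -0.0], [-0.0, 0.0417, -0.0], [-0.0, 0.0416, -0.0], [-0.0, 0.0417, -0.0], [-0.0, 0.0, -0.0], [-0.0, 0.0, -0.0]]
```

>>> carry_out(hand=[0.3, 0.3, 0.3, 0.3, 0.3, 0.3, 0.3, 0.3], slide=[[-0.136, 0.002, -0.23], [-0.135, 0.002, -0.231], [0.058, -0.069, -0.031], [0.062, -0.069, -0.023], [0.064, -0.069, -0.015], [0.066, -0.069, -0.007], [0.066, -0.068, 0.002], [0.065, -0.069, 0.011]], rotation=[[-0.0006, 0, -0.0013], [-0.0006, 0, -0.0014], [0, 0.0417, 0], [0, 0.0416, 0], [0, 0.0417, 0], [0, 0.0417, 0], [0, 0.0416, 0], [0, 0.0417, 0]])

```text
time: 7.45
ee_pos: [0.4542, 0.0664, 0.182]
orientation: [0.639, 0.758, 0.085, -0.101]
force: [0.6, 0.2, -3.7]
grip_width: 0.45
gripper_force: 29.8
```

>>> carry_out(hand=[0.3, 0.3, 0.3, 0.3, 0.3, 0.3, 0.3, 0.3], slide=[[0.058, -0.078, 0.005], [0.057, -0.078, 0.013], [0.054, -0.077, 0.02], [0.052, -0.078, 0.027], [0.047, -0.078, 0.034], [0.043, -0.078, 0.039], [0, 0, 0], [0, 0, 0]], rotation=[[0, 0.0417, 0], [0, 0.0416, 0], [0, 0.0417, 0], [0, 0.0417, 0], [0, 0.0416, 0], [0, 0.0417, 0], [0, 0, 0], [0, 0, 0]])

```text
time: 8.45
ee_pos: [0.3774, 0.105, 0.1906]
orientation: [0.559, 0.663, 0.321, -0.381]
force: [0.1, -0.2, -3.0]
grip_width: 0.452
gripper_force: 29.8
```

```bash
python3 -c "
from h import *
where(RK); print(ctrl.observe()['joint_positions'].round(2))
c=ctrl.read_camera('scene');cv2.imwrite('pics/s3.png',cv2.resize(c['image'][120:400,200:560,::-1],None,fx=2.1,fy=2.1,interpolation=2))
weigh(4)
plan(RK,[(-.13,.04,.085,60,8)])
"
```

```text
t 8.45 grasp rack [-0.1295  0.0396  0.2001] tilt 59.8 F [ 0.13 -0.16 -3.01] M [-0.712 -0.16  -0.014] w 0.452 gf 29.8
[-0.53  0.41  1.87  0.72  1.67 -0.95]
mean [ 0.186 -0.469 -2.873 -0.755 -0.212  0.016] sd [0.46 0.41 0.6  0.02 0.01 0.01]
slide [[-0.083, -0.0, 0.048], [-0.083, -0.0, 0.048], [-0.083, -0.001, 0.048], [-0.083, 0.0, 0.048], [-0.084, 0.0, 0.048], [-0.083, -0.0, 0.048], [-0.083, -0.0, 0.048], [-0.083, -0.0, 0.048]]
rot [[-0.0, 0.0001, 0.0], [-0.0, 0.0, 0.0001], [-0.0, 0.0001, 0.0], [-0.0, 0.0001, 0.0001], [-0.0, 0.0, -0.0], [-0.0, 0.0001, 0.0], [-0.0, 0.0001, 0.0001], [-0.0001, 0.0, 0.0]]
```

View pics/s3.png

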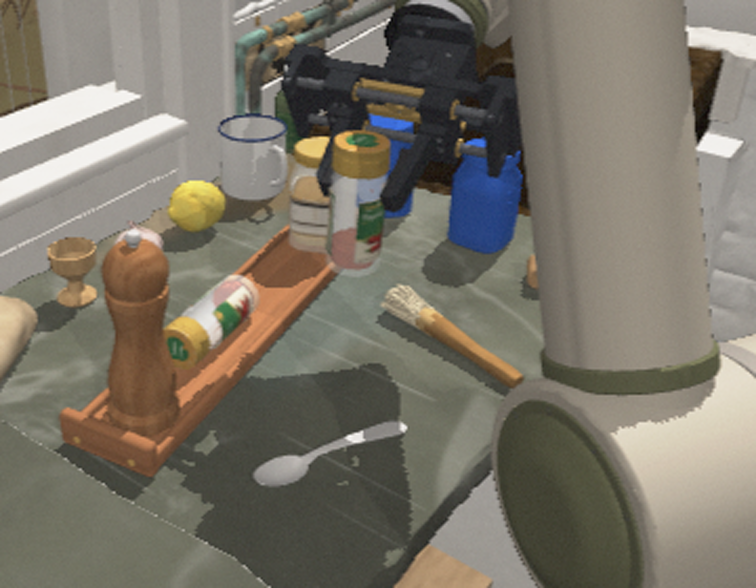

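The jar hangs upright at crop (357,200), and both weighings (2.5 N and 2.9 N) say it's the heavy one. Before putting it down I'll check that its spot is clear of the spoon and brush.

```bash
python3 -c "
from h import *
c=ctrl.read_camera('scene')
ps=np.radians(RK[2]);R=np.array([[np.cos(ps),-np.sin(ps)],[np.sin(ps),np.cos(ps)]])
for u,v in((405,428),(255,472),(383,295),(400,320)):
    w=atz(c,(200+u/2.1,120+v/2.1),.005); print(w.round(3),(R.T@(w[:2]-RK[:2])).round(3))
for z in (0.128,0.234):
  q=proj(c,[*(np.array(RK[:2])+R@[-.13,.052]),z]);print((q-[200,120])*2.1)
"
```

```text
[0.315 0.112 0.005] [-0.189  0.073]
[0.378 0.225 0.005] [-0.109  0.175]
[ 0.434 -0.044  0.005] [-0.099 -0.101]
[ 0.399 -0.017  0.005] [-0.129 -0.068]
[354.81062131 265.82474127]
[361.56936625 140.1561434 ]
```

>>> carry_out(hand=[0.3, 0.3, 0.3, 0.3, 0.3, 0.3, 0.3, 0.3], slide=[[-0.083, 0, 0.048], [-0.083, 0, 0.048], [-0.083, 0, 0.048], [-0.083, 0, 0.048], [-0.083, 0, 0.048], [-0.083, 0, 0.048], [-0.083, 0, 0.048], [-0.083, 0, 0.048]], rotation=[[0, 0, 0], [0, 0, 0], [0, 0, 0], [0, 0, 0], [0, 0, 0], [0, 0, 0], [0, 0, 0], [0, 0, 0]])

```text
time: 9.75
ee_pos: [0.3768, 0.1053, 0.0745]
orientation: [0.558, 0.662, 0.322, -0.382]
force: [0.1, -0.0, -2.9]
grip_width: 0.454
gripper_force: 29.8
```

>>> carry_out(hand=[0.3, 0.3, 0.3, 0.3, 0.3, 0.3, 0.3, 0.3], slide=[[-0.012, 0, 0.007], [-0.012, 0, 0.007], [-0.012, 0, 0.007], [-0.012, 0, 0.007], [-0.006, 0, 0.0035], [0, 0, 0], [0, 0, 0], [0, 0, 0]], rotation=[[0, 0, 0], [0, 0, 0], [0, 0, 0], [0, 0, 0], [0, 0, 0], [0, 0, 0], [0, 0, 0], [0, 0, 0]])

```text
time: 10.75
ee_pos: [0.3768, 0.1054, 0.0662]
orientation: [0.558, 0.662, 0.322, -0.382]
force: [0.1, 0.4, -2.9]
grip_width: 0.452
gripper_force: 29.8
```

```bash
python3 -c "
from h import *
where(RK);weigh(3)
"
```

```text
t 10.75 grasp rack [-0.13    0.0401  0.0757] tilt 60.0 F [ 0.06  0.43 -2.88] M [-0.829 -0.253  0.068] w 0.452 gf 29.8
mean [-0.096 -0.273 -2.501 -0.768 -0.2   -0.006] sd [0.43 0.81 0.26 0.01 0.04 0.03]
```

>>> carry_out(hand=[0.3, 0.3, 0.3, 0.3, 0.3, 0.3, 0.3, 0.3], slide=[[-0.007, 0, 0.004], [0, 0, 0], [-0.007, 0, 0.004], [0, 0, 0], [-0.007, 0, 0.004], [0, 0, 0], [0, 0, 0], [0, 0, 0]], rotation=[[0, 0, 0], [0, 0, 0], [0, 0, 0], [0, 0, 0], [0, 0, 0], [0, 0, 0], [0, 0, 0], [0, 0, 0]])

```text
time: 11.9
ee_pos: [0.3768, 0.1054, 0.0625]
orientation: [0.558, 0.662, 0.322, -0.382]
force: [-1.0, -0.8, -3.2]
grip_width: 0.45
gripper_force: 29.8
```

```bash
python3 -c "
from h import *
where(RK);weigh(3)
"
```

```text
t 11.9 grasp rack [-0.13    0.0401  0.072 ] tilt 60.0 F [-0.95 -0.77 -3.25] M [-0.763 -0.2    0.014] w 0.45 gf 29.8
mean [ 0.113  0.376 -3.079 -0.765 -0.208  0.005] sd [0.49 0.29 0.28 0.02 0.03 0.01]
```

>>> carry_out(hand=[0.3, 0.3, 0.3, 0.3, 0.3, 0.3, 0.3, 0.3], slide=[[-0.006, 0, 0.0033], [0, 0, 0], [-0.006, 0, 0.0033], [0, 0, 0], [-0.006, 0, 0.0033], [0, 0, 0], [0, 0, 0], [0, 0, 0]], rotation=[[0, 0, 0], [0, 0, 0], [0, 0, 0], [0, 0, 0], [0, 0, 0], [0, 0, 0], [0, 0, 0], [0, 0, 0]])

```text
time: 13.05
ee_pos: [0.3772, 0.106, 0.0616]
orientation: [0.557, 0.661, 0.325, -0.384]
force: [4.3, -2.8, 22.7]
grip_width: 0.453
gripper_force: 30.0
```

```bash
python3 -c "
from h import *
where(RK);weigh(2)
c=ctrl.read_camera('scene');cv2.imwrite('pics/s4.png',cv2.resize(c['image'][150:330,300:460,::-1],None,fx=3.2,fy=3.2,interpolation=2))
"
```

```text
t 13.05 grasp rack [-0.1296  0.0406  0.071 ] tilt 60.3 F [ 4.26 -2.81 22.68] M [ 2.314  0.24  -0.426] w 0.453 gf 30.0
mean [ 3.334 -2.937 22.208  2.322  0.219 -0.423] sd [0.19 0.1  0.42 0.03 0.01 0.01]
```

View pics/s4.png

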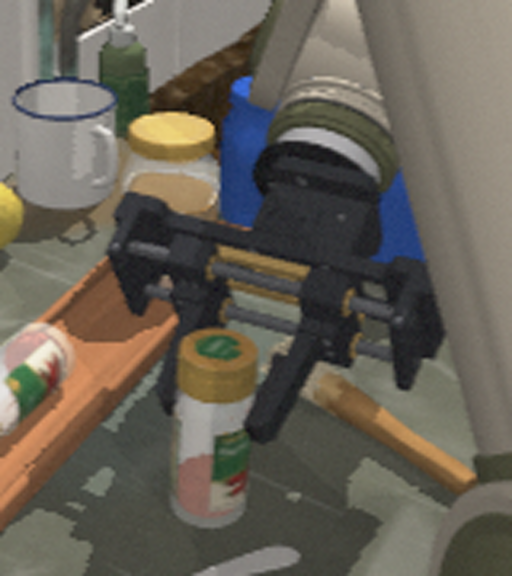

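>>> carry_out(hand=[0.3, 0.3, 0.7, 0.7, 0.7, 0.7, 0.7, 0.7], slide=[[0.011, 0, -0.006], [0, 0, 0], [0, 0, 0], [0, 0, 0], [0, 0, 0], [0, 0, -0.15], [0, 0, -0.3], [0, 0, -0.3]], rotation=[[0, 0, 0], [0, 0, 0], [0, 0, 0], [0, 0, 0], [0, 0, 0], [0, 0, 0], [0, 0, 0], [0, 0, 0]])

```text
time: 14.2
ee_pos: [0.3932, 0.0084, 0.1182]
orientation: [0.558, 0.662, 0.322, -0.383]
force: [0.4, 0.3, -1.1]
grip_width: 0.699
gripper_force: 0.0
```

```bash
python3 -c "
from h import *
where(RK)
c=ctrl.read_camera('top');ps=np.radians(RK[2]);R=np.array([[np.cos(ps),-np.sin(ps)],[np.sin(ps),np.cos(ps)]])
for n in('scene','top'):
  c=ctrl.read_camera(n)
  for s in ctrl.silhouettes(n,'jar_a'):
    q=np.argwhere(s['mask'])[:,::-1]; P=np.array([atz(c,p,.036 if n=='top' else .053)[:2] for p in q]); L=(P-RK[:2])@R
    print(n,round(s['conf'],2),np.round(s['xy']),len(q),np.percentile(L,[1,99],axis=0).round(3).tolist())
print(proj(c,[*(np.array(RK[:2])+R@[-.13,.052]),.106]))
# next: vertical grasp of jar2
plan(RK,[(-.09,.05,.21,10,8),(.006,.055,.2,0,5),(.006,.055,.2,0,3)])
"
```

```text
t 14.2 grasp rack [-0.1303 -0.0583  0.1277] tilt 60.0 F [ 0.43  0.32 -1.13] M [-0.386 -0.142  0.016] w 0.699 gf 0.0
scene 0.58 [365. 285.] 1439 [[-0.166, -0.042], [-0.08, 0.127]]
scene 0.58 [299. 271.] 1070 [[-0.035, 0.006], [0.015, 0.141]]
top 0.84 [259. 258.] 1146 [[-0.012, -0.003], [0.029, 0.102]]
top 0.75 [264. 328.] 215 [[-0.143, 0.052], [-0.107, 0.079]]
[266.97109695 328.82719567]
slide [[0.092, 0.034, 0.037], [0.096, 0.033, 0.026], [0.098, 0.034, 0.016], [0.099, 0.033, 0.005], [0.099, 0.034, -0.006], [0.098, 0.034, -0.017], [0.096, 0.033, -0.027], [0.092, 0.034, -0.037]]
rot [[-0.0, -0.0348, -0.0], [-0.0001, -0.0347, -0.0], [-0.0, -0.0348, -0.0001], [-0.0, -0.0347, 0.0], [-0.0001, -0.0348, 0.0], [-0.0, -0.0348, -0.0], [-0.0001, -0.0347, -0.0], [0.0, -0.0348, -0.0001]]
slide [[-0.0, 0.128, 0.014], [0.0, 0.128, 0.014], [0.001, 0.128, 0.013], [0.001, 0.128, 0.014], [0.002, 0.128, 0.014], [-0.0, -0.0, -0.0], [-0.0, -0.0, -0.0], [-0.0, -0.0, -0.0]]
rot [[0.0, -0.0111, 0.0], [0.0, -0.0111, 0.0], [0.0, -0.0111, 0.0], [0.0, -0.0111, 0.0], [0.0, -0.0111, 0.0], [0.0, -0.0, 0.0], [0.0, -0.0, 0.0], [0.0, -0.0, 0.0]]
```

>>> carry_out(hand=[0.7, 0.7, 0.7, 0.7, 0.7, 0.7, 0.7, 0.7], slide=[[0.092, 0.034, 0.037], [0.096, 0.033, 0.026], [0.098, 0.034, 0.016], [0.099, 0.033, 0.005], [0.099, 0.034, -0.006], [0.098, 0.034, -0.017], [0.096, 0.033, -0.027], [0.092, 0.034, -0.037]], rotation=[[0, -0.0348, 0], [0, -0.0347, 0], [0, -0.0348, 0], [0, -0.0347, 0], [0, -0.0348, 0], [0, -0.0348, 0], [0, -0.0347, 0], [0, -0.0348, 0]])

```text
time: 15.45
ee_pos: [0.4162, 0.1097, 0.1909]
orientation: [0.642, 0.762, 0.054, -0.066]
force: [-0.2, -0.2, 0.7]
grip_width: 0.698
gripper_force: 0.0
```

```bash
python3 -c "
from h import *
where(RK)
plan(RK,[(.007,.05,.15,0,5),(.007,.05,.06,0,4),(.007,.05,.0405,0,3),(.007,.05,.0405,0,4)])
"
```

```text
t 15.45 grasp rack [-0.0904  0.0509  0.2097] tilt 9.8 F [-0.21 -0.16  0.71] M [-0.178 -0.154 -0.011] w 0.698 gf 0.0
slide [[-0.019, 0.13, 0.078], [-0.017, 0.13, 0.078], [-0.013, 0.13, 0.079], [-0.011, 0.13, 0.079], [-0.009, 0.13, 0.08], [0.0, 0.0, 0.15], [0.0, 0.0, 0.15], [0.0, 0.0, 0.15]]
rot [[-0.0001, -0.0109, 0.0001], [-0.0001, -0.0109, 0.0001], [-0.0001, -0.0108, 0.0001], [-0.0001, -0.0109, 0.0001], [-0.0001, -0.0109, 0.0001], [-0.0, -0.0, -0.0], [-0.0, -0.0, -0.0], [-0.0, -0.0, -0.0]]
slide [[0.0, 0.0, 0.15], [0.0, 0.0, 0.043], [0.0, 0.0, 0.043], [0.0, 0.0, 0.044], [0.0, 0.0, -0.0], [0.0, 0.0, -0.0], [0.0, 0.0, -0.0], [0.0, 0.0, -0.0]]
rot [[-0.0, -0.0, -0.0], [-0.0, -0.0, -0.0], [-0.0, -0.0, -0.0], [-0.0, -0.0, -0.0], [-0.0, -0.0, -0.0], [-0.0, -0.0, -0.0], [-0.0, -0.0, -0.0], [-0.0, -0.0, -0.0]]
```

>>> carry_out(hand=[0.7, 0.7, 0.7, 0.7, 0.7, 0.7, 0.7, 0.7], slide=[[-0.019, 0.13, 0.078], [-0.017, 0.13, 0.078], [-0.013, 0.13, 0.079], [-0.011, 0.13, 0.079], [-0.009, 0.13, 0.08], [0, 0, 0.15], [0, 0, 0.15], [0, 0, 0.15]], rotation=[[0, -0.0109, 0], [0, -0.0109, 0], [0, -0.0108, 0], [0, -0.0109, 0], [0, -0.0109, 0], [0, 0, 0], [0, 0, 0], [0, 0, 0]])

```text
time: 16.45
ee_pos: [0.5125, 0.1221, 0.0621]
orientation: [0.644, 0.765, 0.0, -0.002]
force: [-1.0, -0.5, 0.4]
grip_width: 0.704
gripper_force: 0.0
```

>>> carry_out(hand=[0.7, 0.7, 0.7, 0.7, 0.7, 0.3, 0.3, 0.3], slide=[[0, 0, 0.15], [0, 0, 0.043], [0, 0, 0.043], [0, 0, 0.043], [0, 0, 0], [0, 0, 0], [0, 0, 0], [0, 0, 0]], rotation=[[0, 0, 0], [0, 0, 0], [0, 0, 0], [0, 0, 0], [0, 0, 0], [0, 0, 0], [0, 0, 0], [0, 0, 0]])

```text
time: 17.45
ee_pos: [0.5141, 0.1211, 0.0224]
orientation: [0.644, 0.765, 0.001, -0.001]
force: [-0.9, 0.4, 2.0]
grip_width: 0.452
gripper_force: 29.8
```

>>> carry_out(hand=[0.3, 0.3, 0.3, 0.3, 0.3, 0.3, 0.3, 0.3], slide=[[0, 0, 0], [0, 0, -0.05], [0, 0, -0.1], [0, 0, -0.1], [0, 0, -0.05], [0, 0, 0], [0, 0, 0], [0, 0, 0]], rotation=[[0, 0, 0], [0, 0, 0], [0, 0, 0], [0, 0, 0], [0, 0, 0], [0, 0, 0], [0, 0, 0], [0, 0, 0]])

```text
time: 18.45
ee_pos: [0.5137, 0.121, 0.0667]
orientation: [0.644, 0.765, 0.0, -0.001]
force: [-0.8, 0.0, -0.9]
grip_width: 0.452
gripper_force: 29.8
```

```bash
python3 -c "
from h import *
where(RK);weigh(6)
plan(RK,[(.0,-.02,.082,0,4),(.0,-.02,.042,0,4)])
"
```

```text
t 18.45 grasp rack [0.0076 0.0486 0.0857] tilt 0.2 F [-0.76  0.05 -0.94] M [-0.063 -0.103 -0.056] w 0.452 gf 29.8
mean [-0.09   0.061 -1.018 -0.032 -0.11   0.   ] sd [0.57 0.32 0.46 0.03 0.02 0.04]
slide [[-0.115, -0.013, 0.006], [-0.114, -0.013, 0.007], [-0.114, -0.013, 0.006], [-0.115, -0.013, 0.007], [-0.0, 0.0, 0.067], [-0.0, 0.0, 0.066], [-0.0, 0.0, 0.067], [-0.0, 0.0, 0.067]]
rot [[-0.0, -0.0002, -0.0], [-0.0001, -0.0002, -0.0], [0.0, -0.0002, -0.0], [-0.0, -0.0002, -0.0], [-0.0, -0.0, -0.0], [-0.0, -0.0, -0.0], [-0.0, -0.0, -0.0], [-0.0, -0.0, -0.0]]
```

Jar 2 pulls about 1.0 N, so it's the light one. I'll shift it away from the mill, lay it down and regrasp it tilted.

>>> carry_out(hand=[0.3, 0.3, 0.3, 0.3, 0.3, 0.3, 0.3, 0.3], slide=[[-0.115, -0.013, 0.006], [-0.115, -0.013, 0.006], [-0.115, -0.013, 0.006], [-0.115, -0.013, 0.006], [0, 0, 0.09], [0, 0, 0.09], [0, 0, 0.06], [0, 0, 0.03]], rotation=[[0, 0, 0], [0, 0, 0], [0, 0, 0], [0, 0, 0], [0, 0, 0], [0, 0, 0], [0, 0, 0], [0, 0, 0]])

```text
time: 19.75
ee_pos: [0.5177, 0.0522, 0.0222]
orientation: [0.644, 0.765, 0.0, -0.002]
force: [-9.4, 2.8, 35.9]
grip_width: 0.45
gripper_force: 29.9
```

```bash
python3 -c "
from h import *
where(RK)
plan(RK,[(.0,.003,.060,-15,2),(.0,.004,.060,-30,2),(0,.004,.0425,-30,2)])
"
```

```text
t 19.75 grasp rack [-0.0002 -0.0198  0.0412] tilt 0.2 F [-9.37  2.78 35.94] M [ 0.338  1.599 -0.034] w 0.45 gf 29.9
slide [[0.06, 0.001, -0.065], [0.05, 0.0, -0.072], [-0.013, 0.0, -0.003], [-0.013, 0.0, -0.001], [0.029, 0.0, 0.051], [0.029, 0.0, 0.05]]
rot [[-0.0002, -0.0421, 0.0001], [-0.0001, -0.0422, 0.0001], [-0.0, -0.0417, 0.0], [-0.0, -0.0416, 0.0001], [-0.0, -0.0, -0.0], [-0.0, -0.0, -0.0]]
```

>>> carry_out(hand=[0.3, 0.7, 0.7, 0.7, 0.7, 0.7, 0.7, 0.7], slide=[[0, 0, -0.015], [0, 0, 0], [0, 0, 0], [0, 0, 0], [0.06, 0.001, -0.065], [0.05, 0, -0.072], [-0.013, 0, -0.003], [-0.013, 0, -0.001]], rotation=[[0, 0, 0], [0, 0, 0], [0, 0, 0], [0, 0, 0], [0, -0.0421, 0], [0, -0.0422, 0], [0, -0.0417, 0], [0, -0.0416, 0]])

```text
time: 20.75
ee_pos: [0.516, 0.0661, 0.047]
orientation: [0.622, 0.738, -0.168, 0.2]
force: [-0.4, 0.0, -0.6]
grip_width: 0.702
gripper_force: 0.0
```

```bash
python3 -c "
from h import *
where(RK)
c=ctrl.read_camera('top');ps=np.radians(RK[2]);R=np.array([[np.cos(ps),-np.sin(ps)],[np.sin(ps),np.cos(ps)]])
for n in('top','scene'):
  c=ctrl.read_camera(n)
  for s in ctrl.silhouettes(n,'jar_a'):
    q=np.argwhere(s['mask'])[:,::-1]; P=np.array([atz(c,p,.036)[:2] for p in q]); L=(P-RK[:2])@R
    print(n,round(s['conf'],2),np.round(s['xy']),len(q),np.percentile(L,[1,99],axis=0).round(3).tolist())
plan(RK,[(0,.003,.042,-30,3)])
"
```

```text
t 20.75 grasp rack [0.0005 0.0039 0.0635] tilt -30.3 F [-0.41  0.02 -0.59] M [ 0.111  0.001 -0.031] w 0.702 gf 0.0
top 0.82 [269. 328.] 476 [[-0.148, 0.032], [-0.107, 0.079]]
top 0.79 [297. 256.] 1060 [[-0.02, -0.072], [0.02, 0.032]]
scene 0.96 [365. 281.] 1467 [[-0.16, -0.068], [-0.067, 0.106]]
scene 0.72 [313. 262.] 582 [[-0.029, -0.024], [0.024, 0.059]]
scene 0.48 [355. 210.] 1094 [[-0.043, -0.36], [0.108, -0.11]]
slide [[0.022, -0.001, 0.041], [0.023, -0.0, 0.041], [0.022, -0.001, 0.04]]
rot [[-0.0, -0.0002, -0.0], [-0.0001, -0.0002, -0.0001], [-0.0, -0.0003, 0.0]]
```

>>> carry_out(hand=[0.7, 0.7, 0.7, 0.7, 0.3, 0.3, 0.3, 0.3], slide=[[0.022, 0, 0.041], [0.022, 0, 0.041], [0.022, 0, 0.04], [0, 0, 0], [0, 0, 0], [0, 0, 0], [0, 0, 0], [0, 0, 0]], rotation=[[0, 0, 0], [0, 0, 0], [0, 0, 0], [0, 0, 0], [0, 0, 0], [0, 0, 0], [0, 0, 0], [0, 0, 0]])

```text
time: 22.0
ee_pos: [0.5159, 0.0654, 0.0259]
orientation: [0.622, 0.739, -0.167, 0.198]
force: [0.2, 0.8, 2.0]
grip_width: 0.448
gripper_force: 29.9
```

```bash
python3 -c "
from h import *
where(RK)
plan(RK,[(.0,.003,.16,-30,4),(0,.0,.18,-15,2),(0,.0,.18,60,8),(0,.02,.18,60,2)])
"
```

```text
t 22.0 grasp rack [0.0003 0.003  0.0423] tilt -30.0 F [0.21 0.82 2.04] M [ 0.242 -0.028  0.039] w 0.448 gf 29.9
slide [[-0.098, -0.0, -0.17], [-0.098, -0.001, -0.17], [-0.098, -0.0, -0.169], [-0.099, -0.001, -0.17], [-0.025, 0.0, -0.055], [-0.018, 0.0, -0.058], [0.015, 0.0, -0.012], [0.017, 0.0, -0.009]]
rot [[0.0, 0.0, -0.0], [0.0, 0.0001, -0.0], [0.0001, -0.0, -0.0], [-0.0, 0.0, -0.0], [-0.0, 0.0417, -0.0], [-0.0, 0.0417, -0.0], [0.0, 0.0521, -0.0], [0.0, 0.0521, -0.0]]
slide [[0.018, 0.0, -0.006], [0.019, 0.0, -0.003], [0.02, 0.0, -0.0], [0.019, 0.0, 0.003], [0.018, 0.0, 0.006], [0.017, 0.0, 0.009], [0.033, 0.0, 0.058], [0.033, 0.0, 0.057]]
rot [[0.0, 0.052, -0.0], [0.0, 0.0521, -0.0], [0.0, 0.0521, -0.0], [0.0, 0.0521, -0.0], [0.0, 0.052, -0.0], [0.0, 0.0521, -0.0], [0.0, 0.0, -0.0], [0.0, 0.0, -0.0]]
```

>>> carry_out(hand=[0.3, 0.3, 0.3, 0.3, 0.3, 0.3, 0.3, 0.3], slide=[[-0.098, 0, -0.17], [-0.098, 0, -0.17], [-0.098, 0, -0.17], [-0.098, 0, -0.17], [-0.025, 0, -0.055], [-0.018, 0, -0.058], [0.015, 0, -0.012], [0.017, 0, -0.009]], rotation=[[0, 0, 0], [0, 0, 0], [0, 0, 0], [0, 0, 0], [0, 0.0417, 0], [0, 0.0417, 0], [0, 0.0521, 0], [0, 0.0521, 0]])

```text
time: 23.0
ee_pos: [0.5145, 0.0727, 0.1643]
orientation: [0.644, 0.764, 0.023, -0.027]
force: [-0.5, -0.4, -0.9]
grip_width: 0.447
gripper_force: 29.9
```

>>> carry_out(hand=[0.3, 0.3, 0.3, 0.3, 0.3, 0.3, 0.3, 0.3], slide=[[0.018, 0, -0.006], [0.019, 0, -0.003], [0.02, 0, 0], [0.019, 0, 0.003], [0.018, 0, 0.006], [0.017, 0, 0.009], [0.033, 0, 0.058], [0.033, 0, 0.058]], rotation=[[0, 0.052, 0], [0, 0.0521, 0], [0, 0.0521, 0], [0, 0.0521, 0], [0, 0.052, 0], [0, 0.0521, 0], [0, 0, 0], [0, 0, 0]])

```text
time: 24.0
ee_pos: [0.5083, 0.1088, 0.1704]
orientation: [0.558, 0.663, 0.321, -0.381]
force: [-0.6, 1.1, -0.8]
grip_width: 0.453
gripper_force: 29.9
```

```bash
python3 -c "
from h import *
where(RK);print(ctrl.observe()['joint_positions'].round(2))
plan(RK,[(.0,.081,.18,60,3),(0,.081,.096,60,5)])
"
```

```text
t 24.0 grasp rack [1.00e-04 2.12e-02 1.80e-01] tilt 59.8 F [-0.6   1.09 -0.75] M [-0.462 -0.146  0.061] w 0.453 gf 29.9
[-0.4   0.6   1.54  0.82  1.69 -0.78]
slide [[0.067, -0.0, 0.115], [0.067, -0.0, 0.115], [0.067, -0.001, 0.115], [-0.097, 0.0, 0.056], [-0.097, 0.0, 0.056], [-0.097, 0.0, 0.056], [-0.097, 0.0, 0.056], [-0.097, 0.0, 0.056]]
rot [[-0.0, 0.0004, 0.0], [-0.0001, 0.0004, 0.0001], [-0.0, 0.0004, 0.0], [-0.0, -0.0, 0.0], [-0.0, -0.0, 0.0], [-0.0, -0.0, 0.0], [-0.0, -0.0, 0.0], [-0.0, -0.0, 0.0]]
```

>>> carry_out(hand=[0.3, 0.3, 0.3, 0.3, 0.3, 0.3, 0.3, 0.3], slide=[[0.067, 0, 0.115], [0.067, 0, 0.115], [0.067, 0, 0.115], [-0.097, 0, 0.056], [-0.097, 0, 0.056], [-0.097, 0, 0.056], [-0.097, 0, 0.056], [-0.097, 0, 0.056]], rotation=[[0, 0.0004, 0], [0, 0.0004, 0], [0, 0.0004, 0], [0, 0, 0], [0, 0, 0], [0, 0, 0], [0, 0, 0], [0, 0, 0]])

```text
time: 25.0
ee_pos: [0.4984, 0.1669, 0.0852]
orientation: [0.558, 0.661, 0.323, -0.384]
force: [0.0, 0.6, -0.7]
grip_width: 0.449
gripper_force: 29.9
```

>>> carry_out(hand=[0.3, 0.3, 0.3, 0.3, 0.3, 0.3, 0.3, 0.3], slide=[[-0.017, 0, 0.01], [-0.012, 0, 0.007], [-0.009, 0, 0.005], [0, 0, 0], [-0.006, 0, 0.0033], [0, 0, 0], [0, 0, 0], [0, 0, 0]], rotation=[[0, 0, 0], [0, 0, 0], [0, 0, 0], [0, 0, 0], [0, 0, 0], [0, 0, 0], [0, 0, 0], [0, 0, 0]])

```text
time: 26.0
ee_pos: [0.4983, 0.1672, 0.0789]
orientation: [0.558, 0.662, 0.323, -0.383]
force: [0.4, 0.1, -0.9]
grip_width: 0.449
gripper_force: 29.9
```

```bash
python3 -c "
from h import *
where(RK)
c=ctrl.read_camera('scene');cv2.imwrite('pics/s5.png',cv2.resize(c['image'][180:360,220:420,::-1],None,fx=3,fy=3,interpolation=2))
"
```

```text
t 26.0 grasp rack [0.0002 0.0804 0.0884] tilt 60.2 F [ 0.4   0.09 -0.85] M [-0.458 -0.19  -0.031] w 0.449 gf 29.9
```

View pics/s5.png

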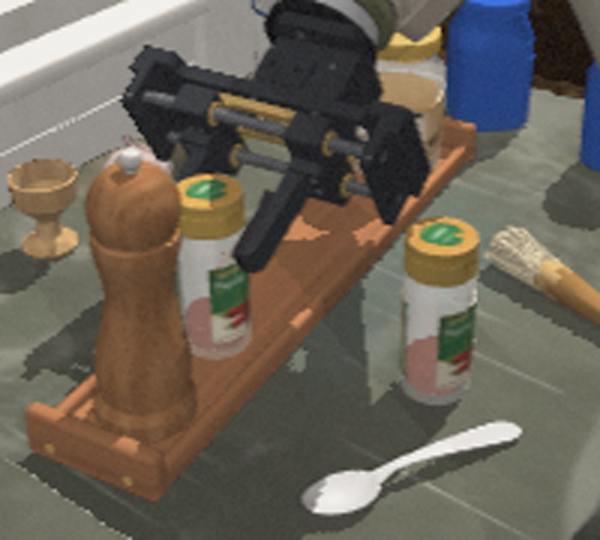

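The light jar hangs upright just above the lane floor, with its foot at crop (220,350), beside the mill. The heavy jar stands on the worktop at crop (440,310). I'll lower the last 2–3 mm.

>>> carry_out(hand=[0.3, 0.3, 0.3, 0.3, 0.3, 0.3, 0.3, 0.3], slide=[[-0.006, 0, 0.0033], [0, 0, 0], [-0.006, 0, 0.0033], [0, 0, 0], [0, 0, 0], [0, 0, 0], [0, 0, 0], [0, 0, 0]], rotation=[[0, 0, 0], [0, 0, 0], [0, 0, 0], [0, 0, 0], [0, 0, 0], [0, 0, 0], [0, 0, 0], [0, 0, 0]])

```text
time: 27.05
ee_pos: [0.4983, 0.1672, 0.0769]
orientation: [0.558, 0.662, 0.323, -0.383]
force: [-0.8, -0.4, -1.0]
grip_width: 0.449
gripper_force: 29.9
```

>>> carry_out(hand=[0.3, 0.3, 0.3, 0.3, 0.3, 0.3, 0.3, 0.3], slide=[[-0.006, 0, 0.0033], [0, 0, 0], [-0.006, 0, 0.0033], [0, 0, 0], [0, 0, 0], [0, 0, 0], [0, 0, 0], [0, 0, 0]], rotation=[[0, 0, 0], [0, 0, 0], [0, 0, 0], [0, 0, 0], [0, 0, 0], [0, 0, 0], [0, 0, 0], [0, 0, 0]])

```text
time: 28.05
ee_pos: [0.4981, 0.1676, 0.0767]
orientation: [0.557, 0.661, 0.324, -0.384]
force: [-2.1, -1.1, 14.6]
grip_width: 0.453
gripper_force: 30.0
```

>>> carry_out(hand=[0.3, 0.3, 0.7, 0.7, 0.7, 0.7, 0.7, 0.7], slide=[[0.009, 0, -0.005], [0, 0, 0], [0, 0, 0], [0, 0, 0], [0, 0, 0], [0, 0, -0.15], [0, 0, -0.3], [0, 0, -0.3]], rotation=[[0, 0, 0], [0, 0, 0], [0, 0, 0], [0, 0, 0], [0, 0, 0], [0, 0, 0], [0, 0, 0], [0, 0, 0]])

```text
time: 29.05
ee_pos: [0.5148, 0.07, 0.1328]
orientation: [0.558, 0.662, 0.323, -0.384]
force: [0.1, -0.5, -0.5]
grip_width: 0.698
gripper_force: 0.0
```

```bash
cat > chk.py <<'E'
from h import *
from scipy.optimize import least_squares
# fit standing jar: mask centroid vs projected cylinder hull bbox
ps=np.radians(RK[2]);R=np.array([[np.cos(ps),-np.sin(ps)],[np.sin(ps),np.cos(ps)]])
def look(name,x0,z0):
    a=np.linspace(0,6.28,40)
    for n in("top","scene"):
        c=ctrl.read_camera(n)
        def bb(v):
            w=np.array(RK[:2])+R@v
            q=np.array([proj(c,[w[0]+.021*np.cos(t),w[1]+.021*np.sin(t),z]) for z in(z0,z0+.106) for t in a]); return np.r_[q.min(0),q.max(0)]
        for s in ctrl.silhouettes(n,name):
            q=np.argwhere(s["mask"])[:,::-1]; b=np.r_[np.percentile(q,.5,axis=0),np.percentile(q,99.5,axis=0)]
            r=least_squares(lambda v:bb(v)-b,x0,diff_step=1e-3); print(n,round(s["conf"],2),"rack",r.x.round(4),"resid",r.fun.round(1))
E
python3 -c "
from chk import *
where(RK); look('jar_a',[-.13,.05],0)
plan(RK,[(-.07,.0,.22,20,5),(-.13,.052,.2,0,6),(-.13,.052,.16,0,5)])
"
```

```text
t 29.05 grasp rack [ 0.     -0.0183  0.1422] tilt 60.2 F [ 0.13 -0.53 -0.52] M [-0.384 -0.146 -0.02 ] w 0.698 gf 0.0
scene 0.76 rack [0.0054 0.0796] resid [-1.3 -1.6  1.4  1.2]
scene 0.73 rack [-0.1279  0.0514] resid [-0.1 -2.1  0.1  1.8]
slide [[0.086, -0.094, -0.038], [0.08, -0.093, -0.05], [0.072, -0.094, -0.06], [0.063, -0.093, -0.069], [0.052, -0.094, -0.078], [0.04, -0.067, 0.039], [0.041, -0.066, 0.037], [0.044, -0.067, 0.035]]
rot [[0.0, -0.0447, -0.0001], [0.0001, -0.0446, -0.0], [0.0, -0.0447, -0.0001], [0.0001, -0.0446, -0.0], [-0.0, -0.0447, -0.0001], [-0.0, -0.0185, 0.0], [-0.0, -0.0185, 0.0], [-0.0, -0.0185, 0.0]]
slide [[0.046, -0.066, 0.032], [0.048, -0.067, 0.029], [0.049, -0.067, 0.026], [-0.0, 0.0, 0.053], [-0.0, 0.0, 0.054], [-0.0, 0.0, 0.053], [-0.0, 0.0, 0.053], [-0.0, 0.0, 0.054]]
rot [[-0.0, -0.0186, 0.0], [-0.0, -0.0185, 0.0], [-0.0, -0.0185, 0.0], [-0.0, 0.0, 0.0], [-0.0, 0.0, 0.0], [-0.0, 0.0, 0.0], [-0.0, 0.0, 0.0], [-0.0, 0.0, 0.0]]
```

>>> carry_out(hand=[0.8, 0.8, 0.8, 0.8, 0.8, 0.8, 0.8, 0.8], slide=[[0.086, -0.094, -0.038], [0.08, -0.093, -0.05], [0.072, -0.094, -0.06], [0.063, -0.093, -0.069], [0.052, -0.094, -0.078], [0.04, -0.067, 0.039], [0.041, -0.066, 0.037], [0.044, -0.067, 0.035]], rotation=[[0, -0.0447, 0], [0, -0.0446, 0], [0, -0.0447, 0], [0, -0.0446, 0], [0, -0.0447, 0], [0, -0.0185, 0], [0, -0.0185, 0], [0, -0.0185, 0]])

```text
time: 30.25
ee_pos: [0.4096, 0.0849, 0.1908]
orientation: [0.641, 0.762, 0.055, -0.067]
force: [0.2, 0.9, 0.1]
grip_width: 0.798
gripper_force: 0.0
```

>>> carry_out(hand=[0.8, 0.8, 0.8, 0.8, 0.8, 0.8, 0.8, 0.8], slide=[[0.046, -0.066, 0.032], [0.048, -0.067, 0.029], [0.049, -0.067, 0.026], [0, 0, 0.053], [0, 0, 0.053], [0, 0, 0.053], [0, 0, 0.053], [0, 0, 0.053]], rotation=[[0, -0.0186, 0], [0, -0.0185, 0], [0, -0.0185, 0], [0, 0, 0], [0, 0, 0], [0, 0, 0], [0, 0, 0], [0, 0, 0]])

```text
time: 31.25
ee_pos: [0.3776, 0.1009, 0.1409]
orientation: [0.645, 0.764, -0.0, -0.0]
force: [-0.1, -0.2, -0.7]
grip_width: 0.804
gripper_force: 0.0
```

```bash
python3 -c "
from chk import *
where(RK); look('jar_a',[.0,.09],0.01)
plan(RK,[(-.129,.052,.105,0,5),(-.129,.052,.09,0,3)])
"
```

```text
t 31.25 grasp rack [-0.1299  0.0519  0.1599] tilt 0.0 F [-0.05 -0.23 -0.69] M [-0.051 -0.102  0.083] w 0.804 gf 0.0
top 0.87 rack [0.0002 0.092 ] resid [-1.  -2.9  1.   3.1]
scene 0.88 rack [-0.0021  0.0905] resid [-1.5 -1.8  1.7  1.3]
scene 0.8 rack [-0.1326  0.0651] resid [-0.9 -2.8  0.8  2.2]
slide [[-0.0, 0.001, 0.074], [-0.0, 0.002, 0.074], [-0.0, 0.001, 0.074], [-0.0, 0.001, 0.074], [-0.001, 0.002, 0.074], [0.0, -0.0, 0.033], [0.0, -0.0, 0.033], [0.001, -0.0, 0.034]]
rot [[-0.0, -0.0, -0.0], [-0.0, -0.0, -0.0], [-0.0001, -0.0, -0.0], [0.0, -0.0, -0.0001], [-0.0, -0.0001, 0.0], [-0.0, 0.0, 0.0], [-0.0, 0.0, 0.0], [-0.0, 0.0, 0.0]]
```

>>> carry_out(hand=[0.8, 0.8, 0.8, 0.8, 0.8, 0.8, 0.8, 0.8], slide=[[0, 0.001, 0.074], [0, 0.001, 0.074], [0, 0.001, 0.074], [0, 0.001, 0.074], [0, 0.001, 0.074], [0, 0, 0.033], [0, 0, 0.033], [0, 0, 0.033]], rotation=[[0, 0, 0], [0, 0, 0], [0, 0, 0], [0, 0, 0], [0, 0, 0], [0, 0, 0], [0, 0, 0], [0, 0, 0]])

```text
time: 32.45
ee_pos: [0.3784, 0.1012, 0.071]
orientation: [0.644, 0.765, 0.0, 0.0]
force: [-0.5, -0.4, 1.6]
grip_width: 0.799
gripper_force: 0.0
```

>>> carry_out(hand=[0.3, 0.3, 0.3, 0.3, 0.3, 0.3, 0.3, 0.3], slide=[[0, 0, 0], [0, 0, 0], [0, 0, 0], [0, 0, 0], [0, 0, 0], [0, 0, 0], [0, 0, -0.05], [0, 0, -0.1]], rotation=[[0, 0, 0], [0, 0, 0], [0, 0, 0], [0, 0, 0], [0, 0, 0], [0, 0, 0], [0, 0, 0], [0, 0, 0]])

```text
time: 33.45
ee_pos: [0.3775, 0.1012, 0.0937]
orientation: [0.644, 0.765, -0.001, -0.001]
force: [-0.5, 0.6, -2.5]
grip_width: 0.454
gripper_force: 30.0
```

```bash
python3 -c "
from chk import *
where(RK);weigh(4)
plan(RK,[(-.13,.03,.2,0,4),(0,0,.2,0,4),(0,0,.108,0,8)])
"
```

```text
t 33.45 grasp rack [-0.13    0.0523  0.1127] tilt 0.0 F [-0.55  0.62 -2.46] M [-0.039 -0.141  0.048] w 0.454 gf 30.0
mean [ 0.705  0.043 -2.455 -0.044 -0.13   0.006] sd [0.7  0.56 1.27 0.01 0.08 0.01]
slide [[-0.037, -0.001, -0.146], [-0.037, -0.001, -0.145], [-0.037, -0.0, -0.146], [-0.037, -0.001, -0.146], [-0.05, 0.217, 0.0], [-0.05, 0.216, 0.0], [-0.05, 0.217, 0.0], [-0.05, 0.216, 0.0]]
rot [[-0.0, -0.0, -0.0], [-0.0, -0.0, -0.0], [-0.0001, -0.0, -0.0], [0.0, -0.0, -0.0], [0.0, -0.0, -0.0], [0.0, -0.0, -0.0], [0.0, -0.0, -0.0], [0.0, -0.0, -0.0]]
slide [[0.0, 0.0, 0.077], [0.0, 0.0, 0.076], [0.0, 0.0, 0.077], [0.0, 0.0, 0.077], [0.0, 0.0, 0.076], [0.0, 0.0, 0.077], [0.0, 0.0, 0.077], [0.0, 0.0, 0.076]]
rot [[0.0, -0.0, -0.0], [0.0, -0.0, -0.0], [0.0, -0.0, -0.0], [0.0, -0.0, -0.0], [0.0, -0.0, -0.0], [0.0, -0.0, -0.0], [0.0, -0.0, -0.0], [0.0, -0.0, -0.0]]
```

>>> carry_out(hand=[0.3, 0.3, 0.3, 0.3, 0.3, 0.3, 0.3, 0.3], slide=[[-0.037, 0, -0.146], [-0.037, 0, -0.146], [-0.037, 0, -0.146], [-0.037, 0, -0.146], [-0.05, 0.217, 0], [-0.05, 0.216, 0], [-0.05, 0.217, 0], [-0.05, 0.216, 0]], rotation=[[0, 0, 0], [0, 0, 0], [0, 0, 0], [0, 0, 0], [0, 0, 0], [0, 0, 0], [0, 0, 0], [0, 0, 0]])

```text
time: 34.65
ee_pos: [0.5158, 0.0717, 0.1802]
orientation: [0.644, 0.765, -0.001, -0.001]
force: [-0.6, 0.4, -2.5]
grip_width: 0.451
gripper_force: 30.0
```

>>> carry_out(hand=[0.3, 0.3, 0.3, 0.3, 0.3, 0.3, 0.3, 0.3], slide=[[0, 0, 0.077], [0, 0, 0.077], [0, 0, 0.077], [0, 0, 0.077], [0, 0, 0.077], [0, 0, 0.077], [0, 0, 0.077], [0, 0, 0.077]], rotation=[[0, 0, 0], [0, 0, 0], [0, 0, 0], [0, 0, 0], [0, 0, 0], [0, 0, 0], [0, 0, 0], [0, 0, 0]])

```text
time: 35.65
ee_pos: [0.5151, 0.0717, 0.088]
orientation: [0.644, 0.765, -0.0, -0.0]
force: [-0.8, 0.3, -3.0]
grip_width: 0.455
gripper_force: 30.0
```

```bash
python3 -c "
from chk import *
where(RK)
c=ctrl.read_camera('scene');cv2.imwrite('pics/s6.png',cv2.resize(c['image'][160:360,220:440,::-1],None,fx=3,fy=3,interpolation=2))
"
```

```text
t 35.65 grasp rack [ 6.00e-04 -1.00e-04  1.07e-01] tilt 0.0 F [-0.78  0.29 -3.02] M [-0.023 -0.088  0.011] w 0.455 gf 30.0
```

View pics/s6.png

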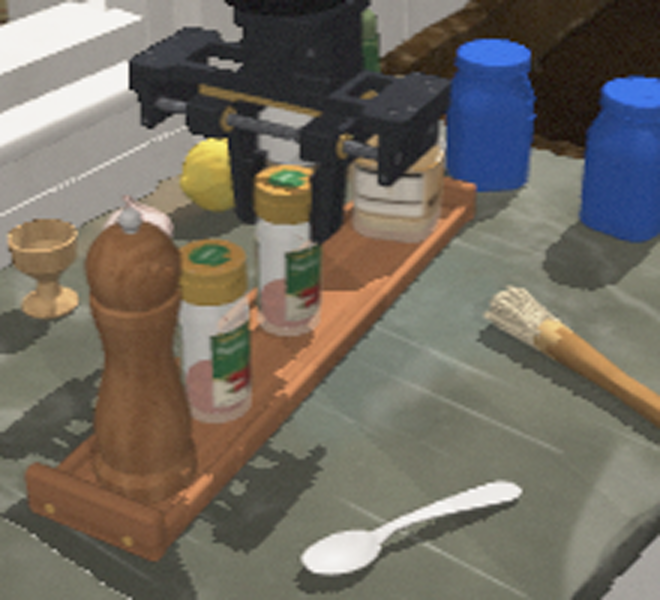

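The light jar stands next to the mill at crop (215,330). The heavy jar hangs upright over the lane at crop (288,250), about 7 mm up. Now I'll lower it.

>>> carry_out(hand=[0.3, 0.3, 0.3, 0.3, 0.3, 0.3, 0.3, 0.3], slide=[[0, 0, 0.02], [0, 0, 0.013], [0, 0, 0.007], [0, 0, 0.006], [0, 0, 0], [0, 0, 0], [0, 0, 0], [0, 0, 0]], rotation=[[0, 0, 0], [0, 0, 0], [0, 0, 0], [0, 0, 0], [0, 0, 0], [0, 0, 0], [0, 0, 0], [0, 0, 0]])

```text
time: 36.7
ee_pos: [0.5151, 0.0717, 0.0819]
orientation: [0.644, 0.765, -0.0, -0.0]
force: [-0.4, 0.2, -2.2]
grip_width: 0.454
gripper_force: 30.0
```

>>> carry_out(hand=[0.3, 0.3, 0.3, 0.3, 0.3, 0.3, 0.3, 0.3], slide=[[0, 0, 0.007], [0, 0, 0], [0, 0, 0.007], [0, 0, 0], [0, 0, 0], [0, 0, 0], [0, 0, 0], [0, 0, 0]], rotation=[[0, 0, 0], [0, 0, 0], [0, 0, 0], [0, 0, 0], [0, 0, 0], [0, 0, 0], [0, 0, 0], [0, 0, 0]])

```text
time: 37.7
ee_pos: [0.5157, 0.0718, 0.0811]
orientation: [0.644, 0.765, 0.001, 0.001]
force: [-2.6, 1.1, 12.8]
grip_width: 0.449
gripper_force: 30.0
```

Contact at 13 N. I'll ease off, open and go up.

>>> carry_out(hand=[0.3, 0.3, 0.75, 0.75, 0.75, 0.75, 0.75, 0.75], slide=[[0, 0, -0.008], [0, 0, 0], [0, 0, 0], [0, 0, 0], [0, 0, 0], [0, 0, 0], [0, 0, -0.1], [0, 0, -0.2]], rotation=[[0, 0, 0], [0, 0, 0], [0, 0, 0], [0, 0, 0], [0, 0, 0], [0, 0, 0], [0, 0, 0], [0, 0, 0]])

```text
time: 38.7
ee_pos: [0.5146, 0.0718, 0.1257]
orientation: [0.644, 0.765, -0.001, -0.001]
force: [-0.4, -0.2, 0.3]
grip_width: 0.752
gripper_force: 0.0
```

>>> carry_out(hand=[0.75, 0.75, 0.75, 0.75, 0.75, 0.75, 0.75, 0.75], slide=[[0, 0, -0.25], [0, 0, -0.25], [0, 0, -0.25], [0, -0.25, 0], [0, -0.25, 0], [0, -0.25, 0], [0, -0.1, 0], [0, 0, 0]], rotation=[[0, 0, 0], [0, 0, 0], [0, 0, 0], [0, 0, 0], [0, 0, 0], [0, 0, 0], [0, 0, 0], [0, 0, 0]])

```text
time: 39.7
ee_pos: [0.3896, 0.05, 0.2389]
orientation: [0.645, 0.764, 0.0, 0.0]
force: [1.2, 0.6, 0.1]
grip_width: 0.755
gripper_force: 0.0
```

```bash
python3 -c "
from chk import *
where(RK);look('jar_a',[0,.05],.01)
t=ctrl.read_camera('top')['image'][200:330,150:420,::-1]; s=ctrl.read_camera('scene')['image'][160:360,220:440,::-1]
a=cv2.resize(t,(540,260)); b=cv2.resize(s,(374,340)); im=np.zeros((600,540,3),np.uint8); im[:260]=a; im[260:,:374]=b; cv2.imwrite('pics/end.png',im)
"
```

```text
t 39.7 grasp rack [-1.268e-01 -2.000e-04  2.579e-01] tilt -0.0 F [1.17 0.62 0.05] M [-0.034 -0.14  -0.008] w 0.755 gf 0.0
top 0.98 rack [-0.0005  0.0921] resid [-1.  -0.4  1.   0.5]
top 0.87 rack [0.0113 0.0002] resid [-2.2 -5.8  2.4  6.3]
scene 0.62 rack [0.0012 0.0002] resid [-0.7 -1.9  0.8  1.5]
scene 0.61 rack [-0.0021  0.0905] resid [-1.5 -1.8  1.7  1.3]
```

View pics/end.png

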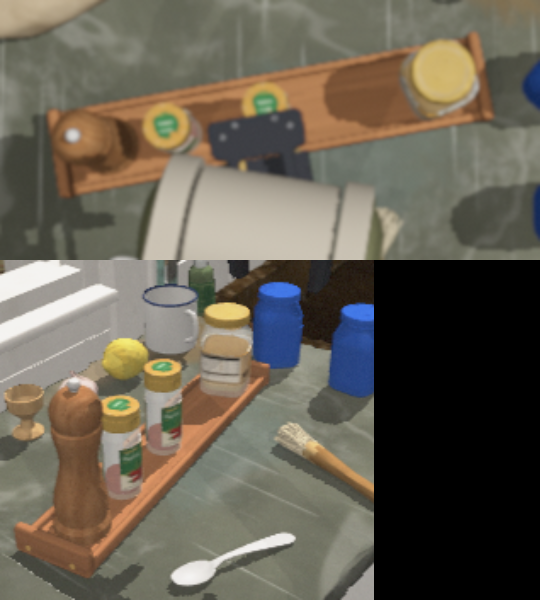

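Both jars stand upright on the lane floor: the light one next to the mill (scene 122,448) and the heavy one beyond it (163,405). The mill, jam jar and the things behind look undisturbed, so I'm handing in.

```bash
python3 -c "
from rig import ctrl
print(ctrl.finish_job())"
```

```text
the job is handed in; nothing more can be done
None
```

I handed the job in at about 40 s: both jars stand upright on the rack floor, the lighter one (about 1.0 N) roughly 23 mm from the pepper mill and the heavier one (about 2.5–2.9 N) beyond it towards the jam jar, with nothing else visibly disturbed.

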